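# Put away the sample-cell totes beside the laser instrument

### The arm

A 6-joint arm with a two-finger parallel gripper is mounted at the origin on the work surface. World frame = base frame: x ahead of the robot, y to its left, z up, the work surface at z = 0. Lengths are in m, angles in rad, forces in N, time in s.
With the tool pointing down it reaches from about 0.35 to 0.975 m from the base axis. Payload 7.1 kg.
Tool frame: the origin (TCP) lies at the very end of the fingers, on their centre line; the grasp point (between the pads) lies 19 mm behind it; z points along the fingers, y is the direction in which the jaws open and shut (so a half turn about z gives the same grasp; the last joint's range is limited). The gripper opens to 88 mm and grips with 3 to 60 N. Pads are 20 mm wide; open, the fingers measure 115 mm over their backs; the gripper's body (75 mm by 178 mm) begins 61 mm behind the grasp point.
Start: joints at [-1.3, 0.423, 1.63, -0, 1.089, -0.019], TCP at [0.179, -0.599, 0.223] pointing down, gripper open.
Joint ranges: [-3, 3], [-0.9, 2.11], [0.09, 2.58], [-1.31, 4.45], [0.11, 2.69], [-2.54, 2.54]. Speed limits (rad/s): [2.39, 2.39, 3.01, 3.14, 3.14, 3.14].

### API

Orientations are given as a rotation vector (axis times angle).
In Python, from workcell import bot gives the robot as it stands. Calls block until the motion is done:
- bot.move_to(position, orientation): joint-space move of the TCP to a pose.
- bot.servo_line(position, rotation=None, speed=0.15): straight line of the TCP; rotation=None keeps the orientation; speed is the mean speed in m/s.
- bot.movej(angles): joint-space move.
- bot.gripper_to(opening): opening from 0.0 (shut) to 1.0 (fully open); the grip force is fixed at half the most; returns when the fingers have stopped.
- bot.hold(seconds).
- bot.inverse_kinematics(position, orientation): joint angles nearest the present ones, or None.
- bot.capture(name): name is "side" or "top" or "wrist"; returns (picture, depth): 400x640x3 uint8, red, green, blue; 400x640 float32, m along the optical axis (not along the pixel's ray), 0 where there is no reading.
- bot.camera_model(name): a dict with "mtx" (3x3 intrinsics, pixels), "view" (4x4, takes a point from world to camera coordinates). Camera axes: x right, y down, z forward; pixel columns grow to the right and rows downward; lengths in m; the calibration is good to about 2 mm. A picture is of the moment at which its call begins: read the wrist's pose just before it. camera_model takes no time and is no camera call; for the wrist camera it gives the pose at the moment of the call.
A pose or a line that the arm cannot do raises bot.MotionError and nothing moves.
- bot.finish_job(): hands the job in, once; it reports no verdict.
Readings, each from a call of its own:
- bot.current_time_s(): time.
- bot.current_joint_pos(): joint angles.
- bot.current_qd(): joint speeds.
- bot.current_joint_efforts(): joint torques, N m.
- bot.current_eef_pos(): TCP position.
- bot.current_orientation(): TCP orientation.
- bot.current_contact_force(): force on the tool from outside, world axes, zero at the start.
- bot.current_ft_torque(): the same for the moment, N m.
- bot.current_width(): opening from 0.0 (shut) to 1.0 (fully open).
Only numpy, scipy, OpenCV 4.12 (cv2) and the standard library are available. Lean on these libraries where they do the work, as an engineer would, in place of code of your own. Each camera call takes 0.05 s, during which the arm holds its last target. There are 200 camera calls.

### The job

Clear the grey tote by hanging the steel basket by its red bar on both prongs of the twin hook. Then nest the empty blue tote fully down inside the grey tote (orange ends together), and last stack the loaded blue tote on top of the empty one, turned half a turn so that their orange ends are opposite and it stands level on the ledges. Keep the loaded tote upright throughout, and leave everything else where it stands.

Things in the scene. Friction and masses are not known exactly. Their poses are not given: they have to be found in the camera images.
- base: grey lower tote, screwed down, no grip bar; same shell as the blue totes, orange wall at its +x end. Origin: underside's centre, at the table; z up. In any tote here, a blue one set with orange ends together sinks past the ledges (2 mm play) till its underside is 27 mm above the lower one's underside; turned half a turn it stands on the ledges, 48 mm up (5 mm play).
- empty_c (a point): the EMPTY blue tote: 166 x 114 mm over the rim (long along x), 138 x 86 at the bottom, 56 tall, walls 3; +x end wall orange. A black grip bar 12 mm thick, 14 tall, spans it along y at mid-length; bar's middle 11 mm above this point, its top 10 mm below the rim. Point: tote's centre, 28 mm above its underside; z up.
- empty_mark (a point): middle of the empty tote's orange end, 80 mm from its centre along its +x
- loaded_c (a point): the LOADED blue (two red-capped clear cells, 17 mm tall, fixed at its ends) tote: 166 x 114 mm over the rim (long along x), 138 x 86 at the bottom, 56 tall, walls 3; +x end wall orange. A black grip bar 12 mm thick, 14 tall, spans it along y at mid-length; bar's middle 11 mm above this point, its top 10 mm below the rim. Point: tote's centre, 28 mm above its underside; z up.
- loaded_mark (a point): middle of the loaded tote's orange end, 80 mm from its centre along its +x
- basket_c (a point): steel dip basket, standing at first inside the grey tote, 40 x 40 mm and 50 mm tall, with a rigid bail: two thin uprights 92 mm apart carry a round red bar of 10 mm diameter, along the basket's y, 112 mm above the basket's underside. This point is half-way up, 56 mm under the bar's middle; z up.
- basket_bar (a point): middle of the red bar of the basket's bail; y runs along the bar, z is up when it stands or hangs. Between the bar and the basket's rim the bail is open, 57 mm high
- hook: fixed aluminium stand with a twin hook; origin at the table under the hook's root. Two steel prongs 8 mm thick, at y = +-28 mm, reach to its -x, dip to a saddle 55 mm out and turn up to tips 83 mm out and 192 mm above the table. Root crossbar 181 mm high
- saddle (a point): rest of a bar hung on the twin hook: where the middle of the red bar (10 mm diameter, laid along this y) comes to lie, 55 mm out from the hook's root (along the hook's -x), 172 mm above the table, midway between the prongs; axes as the hook's
- bracket: black upright bracket, fixed, 90 x 90 mm foot, 182 mm tall; origin at the table
- cell_a: bystander: clear round sample cell with a red label, 64 mm across, 45 mm tall; origin under it at the table
- cell_b: bystander: second clear round sample cell, the same; origin under it at the table
- jar: bystander: small jar, 50 mm across, 80 mm tall; origin under it at the table
- tissue_box: bystander: cardboard box 110 x 70 x 50 mm; origin under it at the table
- block: bystander: aluminium L-shaped block 60 x 90 mm, 80 mm tall; origin under it at the table

How it is judged:
By the outcome, as a careful person would: the job done as asked, in the order asked, and still so for the second after the job is handed in, with the robot touching nothing.
It also fails if it takes over 67 s, if anything falls off the work surface, if the arm or the gripper's body presses on something with over 40 N, if the wrist force passes 120 N, or if a joint passes its speed limit or range.

## Working session

There is one attempt and no reset: what is moved stays moved. The work goes in short steps, each a Python script; the robot and the scene stay as the last script left them, time stands still between calls to the robot, and variables do not carry over. Pictures are saved under pics/ and viewed, about 8 in all and at most 12, crops included, and the job is handed in when it is done.

```bash
mkdir -p pics; ls; python3 - <<'E'
from workcell import bot
import cv2,numpy as np
for n in("top","side"):
    p,d=bot.capture(n); np.savez(f"pics/{n}0.npz",p=p,d=d,**bot.camera_model(n))
    cv2.imwrite(f"pics/{n}0.png",p[...,::-1]); m=bot.camera_model(n)
    print(n,np.round(m["mtx"],1).tolist(),np.round(m["view"],3).tolist(),(d>0).mean())
print(bot.current_time_s(),bot.current_orientation())
E
```

```text
pics
top [[509.8, 0.0, 320.5], [0.0, 509.8, 203.5], [0.0, 0.0, 1.0]] [[-0.004, -1.0, -0.014, 0.014], [-0.981, 0.007, -0.194, 0.544], [0.194, 0.013, -0.981, 1.681], [0.0, 0.0, 0.0, 1.0]] 0.996109375
side [[416.3, 0.0, 319.8], [0.0, 416.3, 199.6], [0.0, 0.0, 1.0]] [[-0.981, -0.194, -0.005, 0.501], [-0.134, 0.698, -0.704, 0.165], [0.14, -0.689, -0.711, 1.071], [0.0, 0.0, 0.0, 1.0]] 0.99608203125
0.1 [-3.10735198e+00 -4.53365925e-01  2.73420763e-04]
```

View pics/top0.png

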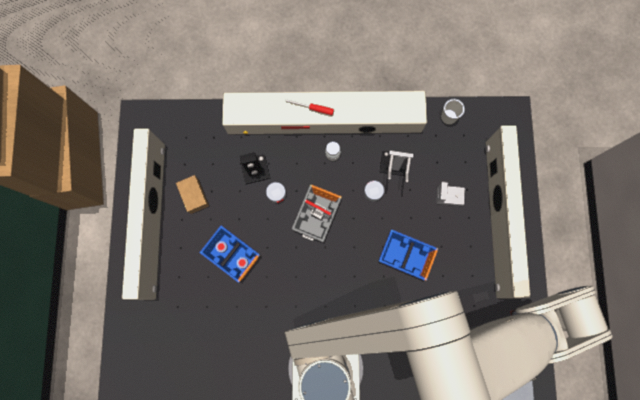

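View pics/side0.png

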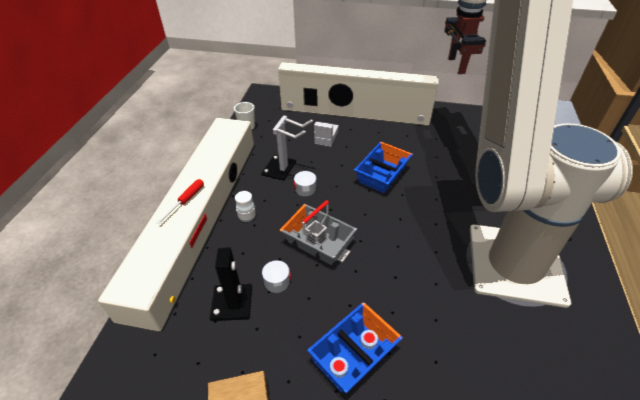

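The top view shows the grey tote with the basket at about (317,213), with its orange end up (+x). The empty tote is at (408,254) with orange to the right, and the loaded one at (230,253) with orange to the lower right. The hook is at (400,165), with its prongs towards the robot. The side view agrees.

```bash
cat > h.py <<'E'
import numpy as np,cv2
def cloud(p,d,mtx,view):
    v,u=np.mgrid[:d.shape[0],:d.shape[1]]
    c=np.stack([(u-mtx[0,2])/mtx[0,0]*d,(v-mtx[1,2])/mtx[1,1]*d,d],-1)
    w=(c-view[:3,3])@view[:3,:3]; w[d<=0]=np.nan
    return w
def masks(p):
    h=cv2.cvtColor(p,cv2.COLOR_RGB2HSV).astype(int); H,S,V=h[...,0],h[...,1],h[...,2]
    return dict(blue=(H>100)&(H<130)&(S>130)&(V>50),orange=(H>=7)&(H<18)&(S>170)&(V>90),red=((H<5)|(H>174))&(S>150)&(V>90))
def rect(w):
    (c,s,a)=cv2.minAreaRect(w[:,:2].astype(np.float32)*1000)
    if s[0]<s[1]: s=s[::-1];a+=90
    return np.array(c)/1000,s,np.radians(a)
E
python3 - <<'E'
from h import *
for n in("top","side"):
    z=np.load(f"pics/{n}0.npz"); w=cloud(z["p"],z["d"],z["mtx"],z["view"]); m=masks(z["p"])
    f=np.isfinite(w).all(-1)
    def sel(k,b): 
        return w[m[k]&f&(w[...,0]>b[0])&(w[...,0]<b[1])&(w[...,1]>b[2])&(w[...,1]<b[3])&(w[...,2]>b[4])&(w[...,2]<b[5])]
    print(n,"table z",np.nanmedian(w[...,2]))
    # blob list
    for k in m:
        nl,l,st,ce=cv2.connectedComponentsWithStats(m[k].astype(np.uint8))
        for i in range(1,nl):
            if st[i,4]>12:
                q=w[(l==i)&f]; 
                if len(q): print(k,st[i,4],ce[i].round(),np.median(q,0).round(3),"z",np.percentile(q[:,2],[2,98]).round(3))
    for nm,b in dict(E=(.3,.6,-.45,-.1,.045,.065),L=(.3,.6,.1,.45,.045,.065)).items():
        q=np.r_[sel("blue",b),sel("orange",b)]; o=sel("orange",b)
        c,s,a=rect(q); print(nm,len(q),c.round(4),np.round(s,1),np.degrees(a).round(1),"or",o.mean(0).round(3))
    q=w[f&(w[...,2]>.14)&(w[...,2]<.25)&(w[...,0]>.5)&(w[...,0]<.85)&(w[...,1]<-.1)&(w[...,1]>-.5)]
    print("hook",len(q),rect(q),q.min(0).round(3),q.max(0).round(3))
    r=sel("red",(.4,.8,-.15,.15,.095,.14)); 
    print("bar",len(r),rect(r),np.median(r,0).round(3))
    g=w[f&(w[...,2]>.049)&(w[...,2]<.062)&(w[...,0]>.43)&(w[...,0]<.7)&(w[...,1]<.11)&(w[...,1]>-.09)]
    print("grey",len(g),rect(g),sel("orange",(.45,.8,-.15,.15,.03,.07)).mean(0).round(3))
E
```

```text
top table z -0.005516692209467111
blue 1303 [227. 252.] [0.383 0.329 0.026] z [-0.004  0.061]
blue 1484 [405. 253.] [ 0.378 -0.271  0.011] z [-0.004  0.061]
orange 169 [325. 193.] [ 0.583 -0.004  0.043] z [0.012 0.064]
orange 160 [429. 264.] [ 0.34  -0.348  0.047] z [0.015 0.063]
orange 67 [248. 269.] [0.325 0.253 0.052] z [-0.002  0.062]
red 139 [321. 109.] [0.856 0.007 0.124] z [0.113 0.134]
red 36 [296. 127.] [0.81  0.096 0.077] z [0.064 0.088]
red 71 [317. 207.] [0.521 0.024 0.121] z [0.017 0.127]
red 26 [221. 246.] [0.405 0.354 0.02 ] z [0.012 0.026]
red 27 [242. 262.] [0.35  0.28  0.021] z [0.016 0.03 ]
E 502 [ 0.3694 -0.2791] [166.4 115.4] 67.0 or [ 0.34  -0.351  0.055]
L 458 [0.3764 0.3175] [169.1 114. ] 53.1 or [0.333 0.248 0.056]
hook 254 (array([ 0.63917303, -0.24043854]), (97.01090240478516, 74.53401184082031), np.float64(2.966088873014972)) [ 0.586 -0.285  0.142] [ 0.69  -0.203  0.197]
bar 67 (array([0.51882812, 0.01937319]), (88.983154296875, 9.094686508178711), np.float64(1.07001664725986)) [0.52  0.022 0.121]
grey 390 (array([0.51331226, 0.0257558 ]), (166.43113708496
[... 623 characters left out ...]
79] z [0.063 0.084]
red 83 [369. 337.] [0.345 0.282 0.022] z [0.019 0.025]
red 93 [339. 365.] [0.401 0.356 0.021] z [0.019 0.024]
E 578 [ 0.3676 -0.2768] [171.6 116.1] 66.5 or [ 0.34  -0.349  0.053]
L 1379 [0.3739 0.3184] [168.1 115.2] 53.4 or [0.332 0.253 0.053]
hook 320 (array([ 0.63839862, -0.23781195]), (96.56536102294922, 76.98641204833984), np.float64(2.998820454392591)) [ 0.587 -0.281  0.14 ] [ 0.689 -0.198  0.192]
bar 120 (array([0.51775629, 0.02213496]), (91.34856414794922, 10.119608879089355), np.float64(1.0619868170991076)) [0.516 0.022 0.119]
grey 730 (array([0.51121854, 0.02764912]), (167.77288818359375, 118.81175994873047), np.float64(2.7492216733373667)) [ 0.581 -0.003  0.048]
```

Top and side agree within about 2 mm, and the sizes match (166x114 rims, bar about 92 mm long). Next I'll tour with the wrist camera to refine the poses.

```bash
cat >> h.py <<'E'
from workcell import bot
from scipy.spatial.transform import Rotation as Ro
def ori(phi):  # tool down, jaws opening along world angle phi
    s,c=np.sin(phi),np.cos(phi)
    return Ro.from_matrix(np.array([[-s,c,0],[c,s,0],[0,0,-1.]]).T if 0 else np.array([[-s,c,0],[c,s,0],[0,0,-1.]])).as_rotvec()
def shot(n,tag):
    m=bot.camera_model(n);p,d=bot.capture(n)
    np.savez(f"pics/{tag}.npz",p=p,d=d,**m);cv2.imwrite(f"pics/{tag}.png",p[...,::-1])
    w=cloud(p,d,m["mtx"],m["view"]);return p,w
def J(p,phi): return bot.inverse_kinematics(list(p),ori(phi))
E
python3 - <<'E'
from h import *
r=np.radians
print(Ro.from_rotvec(bot.current_orientation()).as_matrix().round(2).tolist())
for nm,p,phis in [("E",(.3685,-.278,.1),(-113.3,66.7)),("Eplace",(.512,.0267,.1),(-22.4,157.6)),("L",(.375,.318,.1),(-126.8,53.2)),("Lplace",(.512,.0267,.1),(157.6,-22.4)),("bar",(.518,.021,.2),(-29,151)),("hook",(.58,-.23,.2),(-9,171))]:
    for f in phis:
        q=J(p,r(f)); print(nm,f,None if q is None else np.round(q,2))
v=[("E",(.36,-.28,.33),66.7-180),("H",(.55,-.22,.42),-9),("G",(.48,.02,.38),-25)]
for t,p,f in v:
    try: bot.move_to(list(p),ori(r(f)))
    except bot.MotionError as e: 
        print(t,e); bot.move_to(list(p),ori(r(f+180)))
    bot.hold(.15)
    _,w=shot("wrist","w"+t); m=bot.camera_model("wrist")
    print(t,bot.current_time_s(),"cam",(-m["view"][:3,:3].T@m["view"][:3,3]).round(3),"tcp",np.round(bot.current_eef_pos(),3))
im=[cv2.resize(cv2.imread(f"pics/w{t}.png"),(480,300)) for t in "EHG"]
cv2.imwrite("pics/tour.png",np.vstack([im[0],im[1]])); 
E
```

```text
[[0.96, 0.29, -0.0], [0.29, -0.96, 0.0], [0.0, -0.0, -1.0]]
E -113.3 [-0.67  0.39  2.06 -0.    0.69  1.31]
E 66.7 [-0.67  0.39  2.06  0.    0.69 -1.84]
Eplace -22.4 [0.03 0.45 1.96 0.   0.74 0.42]
Eplace 157.6 None
L -126.8 None
L 53.2 [ 0.68  0.42  2.   -0.    0.72 -0.25]
Lplace 157.6 None
Lplace -22.4 [0.03 0.45 1.96 0.   0.74 0.42]
bar -29 [0.02 0.3  1.88 0.   0.96 0.52]
bar 151 None
hook -9 [-0.4   0.45  1.65  0.    1.04 -0.24]
hook 171 None
E 1.725 cam [ 0.419 -0.306  0.492] tcp [ 0.36  -0.281  0.33 ]
H 3.2917 cam [ 0.559 -0.155  0.582] tcp [ 0.55 -0.22  0.42]
G 4.4833 cam [0.508 0.079 0.542] tcp [0.481 0.019 0.38 ]
```

View pics/tour.png

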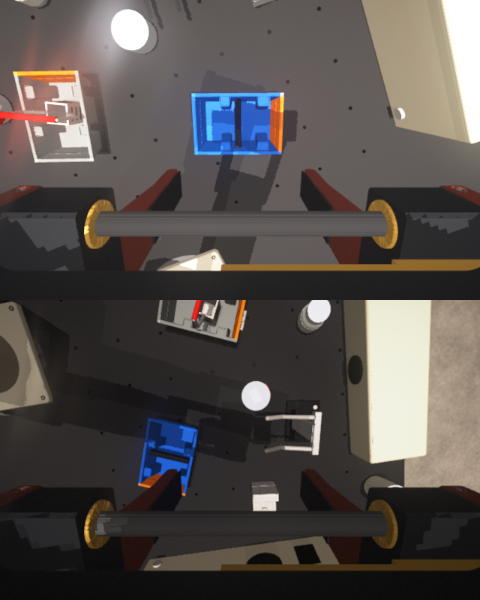

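View pics/wG.png

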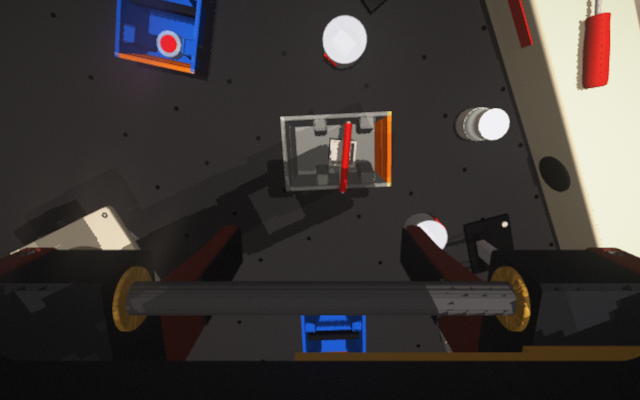

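The wrist views show the tote, hook and bar clear of the fingers. The hook prongs (lower picture, about (265-320,410-450)) open toward -x, and the bar (345,155) crosses the grey tote. Next I'll refine the poses from these.

```bash
python3 - <<'E'
from h import *
C=dict(E=(.3685,-.278),G=(.512,.0267))
def box(w,c,r,z0,z1): return np.isfinite(w).all(-1)&(np.hypot(w[...,0]-c[0],w[...,1]-c[1])<r)&(w[...,2]>z0)&(w[...,2]<z1)
for t in "EHG":
    z=np.load(f"pics/w{t}.npz"); p=z["p"]; w=cloud(p,z["d"],z["mtx"],z["view"]); m=masks(p)
    for k,c in C.items():
        q=w[box(w,c,.115,.050,.062)]
        if len(q)>300:
            a=rect(q); print(t,k,len(q),a[0].round(4),np.round(a[1],1),np.degrees(a[2]).round(2),np.median(q[:,2]).round(4))
    q=w[box(w,(.518,.021),.08,.09,.14)&m["red"]]
    if len(q)>30: a=rect(q); print(t,"bar",len(q),a[0].round(4),np.round(a[1],1),np.degrees(a[2]).round(2),np.percentile(q[:,2],[5,50,95]).round(4))
    b=box(w,(.64,-.24),.1,.135,.21)
    q=w[b]
    if len(q)>100:
        a=rect(q);print(t,"hook",len(q),a[0].round(4),np.round(a[1],1),np.degrees(a[2]).round(2))
        yaw=np.radians(-9)
        for _ in range(3):
            R=np.array([[np.cos(yaw),-np.sin(yaw)],[np.sin(yaw),np.cos(yaw)]])
            l=q[:,:2]@R; xm=l[:,0].max(); pr=l[:,0]<xm-.030; mid=(l[pr,1].max()+l[pr,1].min())/2
            sl=[]
            for s in(1,-1):
                k=pr&((l[:,1]-mid)*s>.012); f=np.polyfit(l[k,0],l[k,1],1); sl.append(f[0]); print("  prong",s,k.sum(),np.median(l[k,1]).round(4),f[0].round(3),l[k,0].min().round(4))
            yaw+=np.mean(sl)
        h=q[:,2]
        print("  yaw",np.degrees(yaw).round(2),"xmax",xm.round(4),"xmin",l[:,0].min().round(4))
        for x in np.arange(l[:,0].min(),xm,.01):
            k=(l[:,0]>=x)&(l[:,0]<x+.01); print("  ",x.round(3),k.sum(),np.percentile(h[k],[50,95]).round(4),l[k,1].min().round(4),l[k,1].max().round(4))
E
```

```text
E E 2153 [ 0.3663 -0.2767] [166.7 114.2] 67.09 0.0557
E G 2898 [0.5105 0.0274] [166.5 116.6] 157.86 0.055
E bar 582 [0.516  0.0191] [88.   9.9] 61.27 [0.1163 0.1188 0.1204]
H E 1193 [ 0.3648 -0.2761] [166.4 115. ] 67.02 0.0558
H G 1118 [0.5022 0.0115] [166.4  78.9] 157.92 0.0555
H bar 190 [ 0.5034 -0.0034] [34.6  8.7] 61.04 [0.1156 0.1189 0.1207]
H hook 1606 [ 0.6346 -0.2385] [96.9 74.6] 171.04
  prong 1 311 -0.1085 -0.01 0.6157
  prong -1 290 -0.1638 -0.006 0.6157
  prong 1 311 -0.1033 -0.002 0.6165
  prong -1 286 -0.1586 0.001 0.617
  prong 1 311 -0.1031 -0.002 0.6165
  prong -1 286 -0.1584 0.002 0.617
  yaw -9.48 xmax 0.7135 xmin 0.6165
   0.617 92 [0.1896 0.1921] -0.163 -0.0999
   0.627 85 [0.1813 0.1866] -0.163 -0.0997
   0.637 81 [0.173  0.1776] -0.1628 -0.0996
   0.647 83 [0.1672 0.1691] -0.1633 -0.0994
   0.657 101 [0.1688 0.1707] -0.1631 -0.0994
   0.667 92 [0.171  0.1733] -0.1622 -0.1
   0.677 96 [0.1734 0.1752] -0.1632 -0.0998
   0.687 97 [0.1755 0.1776] -0.1625 -0.0996
   0.697 604 [0.1766 0.1815] -0.1677 -0.0931
   0.707 275 [0.1805 0.1819] -0.1676 -0.0931
G E 318 [ 0.3697 -0.2632] [114.8  78.3] 155.01 0.0558
G G 1987 [0.5092 0.028 ] [166.3 114.5] 157.69 0.0554
G bar 462 [0.5164 0.022 ] [91.9  9.4] 61.18 [0.1167 0.1191 0.1206]
```

```bash
python3 - <<'E'
from h import *
r=np.radians
b=np.array([.5175,.0213]); S=np.array([.6205,-.2366]); a=r(-9.45); hx=np.array([np.cos(a),np.sin(a)])
def st(t): print(t,round(bot.current_time_s(),2),np.round(bot.current_eef_pos(),4),"F",np.round(bot.current_contact_force(),1),"w",round(bot.current_width(),3))
bot.move_to([*b,.17],ori(r(-28.8))); bot.servo_line([*b,.096],speed=.12); bot.gripper_to(0); st("grip")
bot.servo_line([*b,.205],speed=.15); st("lift")
pre=S-.08*hx
bot.servo_line([*pre,.205],ori(a),speed=.2); bot.servo_line([*pre,.190],speed=.1)
bot.hold(.1); p,w=shot("wrist","w_pre"); shot("side","s_pre"); st("pre")
m=masks(p)["red"]; q=w[m&(np.hypot(w[...,0]-pre[0],w[...,1]-pre[1])<.07)&(w[...,2]>.18)]
print(len(q),rect(q),np.percentile(q[:,2],[50,95]))
q=w[np.isfinite(w).all(-1)&(np.hypot(w[...,0]-S[0],w[...,1]-S[1])<.08)&(w[...,2]>.14)&(w[...,2]<.2)]
l=q[:,:2]@np.array([[np.cos(a),-np.sin(a)],[np.sin(a),np.cos(a)]])-np.array([0,0]); sl=np.array([[np.cos(a),-np.sin(a)],[np.sin(a),np.cos(a)]]).T@S
print(len(q),"hook local rel saddle",(l.min(0)-sl).round(4),(l.max(0)-sl).round(4))
s=cv2.imread("pics/s_pre.png")[60:220,200:400]; cv2.imwrite("pics/pre.png",np.hstack([cv2.resize(s,(400,320),interpolation=2),cv2.resize(cv2.imread("pics/w_pre.png"),(400,320))]))
E
```

```text
grip 7.3 [0.5175 0.0213 0.096 ] F [1.1 0.2 0.1] w 0.106
lift 8.18 [0.5168 0.0213 0.2042] F [-0.8  0.9 -1.2] w 0.105
pre 10.06 [ 0.5419 -0.2234  0.1904] F [-0.1  0.5 -0.9] w 0.104
2857 (array([ 0.54139282, -0.22201462]), (92.3382568359375, 15.129621505737305), np.float64(1.456706239379793)) [0.21345346 0.21482823]
8390 hook local rel saddle [-0.0759 -0.0318] [0.0635 0.0381]
```

View pics/pre.png

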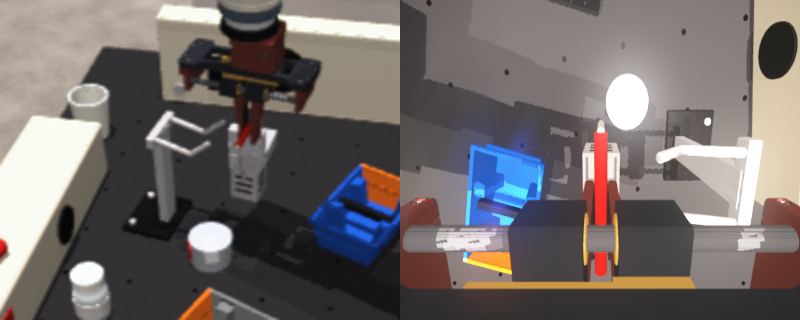

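The side crop shows the basket held at about (255,160), in front of the prong tips at (210,140). The wrist view shows the bar square to the prongs. Going in.

```bash
python3 - <<'E'
from h import *
r=np.radians
S=np.array([.6205,-.2366]); a=r(-9.45)
def st(t): print(t,round(bot.current_time_s(),2),np.round(bot.current_eef_pos(),4),"F",np.round(bot.current_contact_force(),1),"w",round(bot.current_width(),3))
bot.servo_line([*S,.190],speed=.12); st("in")
bot.servo_line([*S,.160],speed=.1); st("d")
z=.160
while z>.150:
    z-=.0015; bot.servo_line([*S,z],speed=.05); f=bot.current_contact_force()
    if f[2]>3: break
st("down"); bot.gripper_to(.3); st("open")
bot.servo_line([*S,.245],speed=.2)
q=np.array([.48,-.25]); 
bot.move_to([.42,-.20,.30],ori(r(-100)))
bot.hold(.1); st("away")
for n in("top","side"):
    p,w=shot(n,n+"_hung"); m=masks(p)["red"]; k=m&(np.hypot(w[...,0]-S[0],w[...,1]-S[1])<.08)&(w[...,2]>.12); print(n,k.sum(),rect(w[k]),np.percentile(w[k][:,2],[5,50,95]).round(4))
p,w=shot("wrist","w_E2")
for nm,c in dict(E=(.3675,-.277)).items():
    k=np.isfinite(w).all(-1)&(np.hypot(w[...,0]-c[0],w[...,1]-c[1])<.115)&(w[...,2]>.05)&(w[...,2]<.062); print(nm,k.sum(),rect(w[k]))
s=cv2.imread("pics/side_hung.png")[60:220,200:400]; cv2.imwrite("pics/hung.png",np.hstack([cv2.resize(s,(400,320),interpolation=2),cv2.resize(cv2.imread("pics/w_E2.png"),(400,320))]))
E
```

```text
in 10.88 [ 0.6198 -0.2364  0.1897] F [ 0.   0.5 -2.1] w 0.101
d 11.32 [ 0.62   -0.2365  0.1595] F [-0.8 -0.5 -1.4] w 0.107
down 12.57 [ 0.6221 -0.2371  0.1535] F [ 5.2 -1.1  3.2] w 0.101
open 13.07 [ 0.6201 -0.2365  0.1522] F [0.5 0.3 0.7] w 0.299
away 15.12 [ 0.4203 -0.2     0.2996] F [ 0.3  0.1 -0.3] w 0.298
top 82 (array([ 0.62370349, -0.23763672]), (90.09347534179688, 10.699095726013184), np.float64(1.4106753641505365)) [0.1723 0.178  0.183 ]
side 71 (array([ 0.62269916, -0.23469362]), (91.76397705078125, 12.008880615234375), np.float64(1.4474893051631377)) [0.1725 0.1772 0.1795]
E 2216 (array([ 0.36624332, -0.27685867]), (166.75782775878906, 114.3841552734375), np.float64(1.1679395492244466))
```

View pics/hung.png

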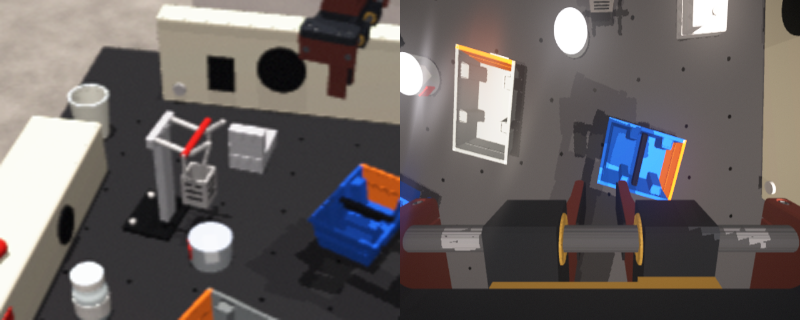

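The basket hangs on both prongs, with the bar centre at about z 0.172 and level (side crop about (198,137)). Next I'll pick up the empty tote and hover it over the grey one.

```bash
cat >> h.py <<'E'
r=np.radians
def st(t): print(t,round(bot.current_time_s(),2),np.round(bot.current_eef_pos(),4),"F",np.round(bot.current_contact_force(),1),"w",round(bot.current_width(),3))
def rims(c,zlo,zhi,rad=.12,tag="x",cams=("top","side","wrist"),col=False):
    for n in cams:
        p,w=shot(n,n+tag); m=masks(p); k=np.isfinite(w).all(-1)&(np.hypot(w[...,0]-c[0],w[...,1]-c[1])<rad)&(w[...,2]>zlo)&(w[...,2]<zhi)
        if col: k&=m["blue"]|m["orange"]
        if k.sum()>20: a=rect(w[k]); o=w[k&m["orange"]]; print(n,k.sum(),a[0].round(4),np.round(a[1],1),np.degrees(a[2]).round(2),"z",np.percentile(w[k][:,2],[5,50,95]).round(4),"or",o.mean(0).round(3) if len(o) else 0)
E
python3 - <<'E'
from h import *
E=np.array([.368,-.2775]); f=r(-113.05); G=np.array([.5117,.0270]); g=r(-22.2)
bot.gripper_to(.45)
bot.move_to([*E,.10],ori(f)); bot.servo_line([*E,.021],speed=.12); st("at"); bot.gripper_to(0); st("grip")
bot.servo_line([*E,.14],speed=.15); st("lift")
bot.servo_line([*G,.14],ori(g),speed=.22); bot.hold(.2); st("hover")
rims(bot.current_eef_pos()[:2],.16,.185,tag="_hovE",col=True)
E
```

```text
at 17.41 [ 0.3686 -0.2777  0.0216] F [ 0.8 -0.6 -0.4] w 0.453
grip 17.95 [ 0.3682 -0.2777  0.0213] F [-0.5 -0.2  6.3] w 0.134
lift 18.89 [ 0.3674 -0.2771  0.1393] F [ 0.4 -1.1 -2. ] w 0.134
hover 20.82 [0.5116 0.0265 0.14  ] F [-0.4 -0.8 -1.5] w 0.133
side 654 [0.5109 0.027 ] [167.3 116.7] 158.13 z [0.1617 0.1736 0.1772] or [0.588 0.01  0.17 ]
wrist 12148 [0.5112 0.03  ] [167.5 106.8] 157.75 z [0.1617 0.1702 0.1754] or [0.584 0.004 0.171]
```

In-hand pose matches the grey tote seen by the same camera (within 1 mm and 0.5°). Descending.

```bash
python3 - <<'E'
from h import *
G=np.array([.5118,.0275]); g=r(-22.4)
bot.servo_line([*G,.085],ori(g),speed=.12); st("a")
z=.085
while z>.047:
    z-=.003; bot.servo_line([*G,z],speed=.06); f=bot.current_contact_force()
    if np.abs(f).max()>4: st("c")
    if f[2]>15: break
st("down")
E
```

```text
a 21.58 [0.512  0.0275 0.0851] F [ 0.6 -1.1 -2.3] w 0.139
c 24.83 [0.5119 0.0277 0.0473] F [-5.4  0.7 17.7] w 0.133
down 24.83 [0.5119 0.0277 0.0473] F [-5.4  0.7 17.7] w 0.133
```

It bottomed at TCP z 0.0473, against an expected 0.048, so it is fully nested. Release and look at the loaded tote.

```bash
python3 - <<'E'
from h import *
G=bot.current_eef_pos()[:2]; L=np.array([.375,.318])
bot.gripper_to(.3); st("open"); bot.servo_line([*G,.15],speed=.2)
bot.move_to([.345,.275,.30],ori(r(53.2))); bot.hold(.15); st("view")
rims((.5118,.0275),.072,.095,tag="_nest")
rims(L,.05,.062,tag="_L")
p=cv2.imread("pics/wrist_L.png"); cv2.imwrite("pics/L.png",np.hstack([cv2.resize(p,(480,300)),cv2.resize(cv2.imread("pics/side_L.png")[180:300,240:368],(320,300))]))
E
```

```text
open 25.29 [0.5117 0.0275 0.0458] F [-0.8 -0.2  0.8] w 0.301
view 27.38 [0.3454 0.2743 0.2993] F [-0.6 -0.3 -0.5] w 0.302
top 590 [0.5133 0.0248] [167.2 114.6] 157.44 z [0.0733 0.0808 0.089 ] or [ 0.585 -0.005  0.082]
side 879 [0.5122 0.0276] [169.1 116.9] 158.01 z [0.0729 0.0806 0.0861] or [ 0.583 -0.003  0.081]
wrist 88 [0.5031 0.0872] [31.5 12.2] 141.89 z [0.0746 0.0826 0.0839] or 0
top 93 [0.3614 0.2971] [117. 113.] 53.4 z [0.0508 0.0549 0.06  ] or [0.357 0.23  0.056]
side 1099 [0.374  0.3188] [167.9 115.6] 53.2 z [0.0507 0.0561 0.0588] or [0.326 0.257 0.056]
wrist 2514 [0.3722 0.3189] [166.4 113.2] 53.11 z [0.051  0.0554 0.057 ] or [0.328 0.253 0.055]
```

View pics/L.png

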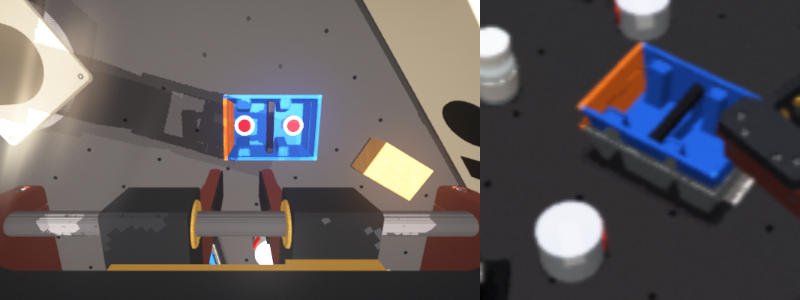

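The wrist view shows the loaded tote with its cells at (244,126) and (293,126), clear of the bar at (270,126). The side crop shows the blue tote nested in the grey one, orange ends together, rim z about 0.082 (expected 0.083). Picking the loaded tote with a narrow opening.

```bash
python3 - <<'E'
from h import *
L=np.array([.3747,.3182]); G=np.array([.5118,.0275]); g=r(-22.2)
bot.gripper_to(.25)
bot.move_to([*L,.09],ori(r(53.2))); bot.servo_line([*L,.0235],speed=.1); st("at"); bot.gripper_to(0); st("grip")
bot.servo_line([*L,.165],speed=.13); st("lift")
bot.servo_line([*G,.165],ori(g),speed=.2); bot.hold(.25); st("hover")
rims(bot.current_eef_pos()[:2],.18,.21,tag="_hovL",col=True)
cv2.imwrite("pics/hovL.png",np.hstack([cv2.imread("pics/side_hovL.png")[120:320,200:440],cv2.imread("pics/top_hovL.png")[120:320,220:460]]))
E
```

```text
at 29.68 [0.375  0.3185 0.024 ] F [-0.4  0.1 -0.4] w 0.251
grip 30.01 [0.3751 0.3185 0.0241] F [-1.  -0.7  6.2] w 0.135
lift 31.25 [0.3742 0.3178 0.1643] F [-0.4  0.1 -4.6] w 0.134
hover 33.26 [0.5117 0.0279 0.165 ] F [ 0.2  0.8 -3.8] w 0.135
top 26 [0.5327 0.009 ] [144.4  33.6] 109.9 z [0.1853 0.197  0.202 ] or 0
side 715 [0.5128 0.0298] [168.3 116.2] 157.81 z [0.182  0.1945 0.1991] or [0.437 0.061 0.197]
wrist 11914 [0.5122 0.0321] [167.5 107.6] 157.83 z [0.1823 0.1927 0.1976] or [0.439 0.058 0.194]
```

View pics/hovL.png

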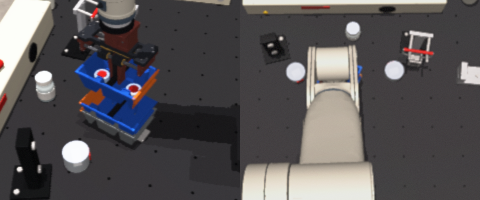

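Orange ends are opposite and the tote is level. The offset is about 1–2 mm, which I'll correct before lowering.

```bash
python3 - <<'E'
from h import *
G=np.array([.5110,.0263])
bot.servo_line([*G,.125],ori(r(-22.2)),speed=.1); bot.hold(.1); st("a")
z=.125
while z>.0965:
    z-=.0025; bot.servo_line([*G,z],speed=.05); f=bot.current_contact_force()
    if np.abs(f).max()>6: st("c")
    if f[2]>8: break
st("down"); bot.hold(.1); rims(G,.118,.145,tag="_set",cams=("side",),col=True)
E
```

```text
a 34.06 [0.5116 0.0263 0.1256] F [ 0.2 -0.1 -3.6] w 0.131
c 36.56 [0.5111 0.0264 0.1015] F [-5.4  1.4 14.3] w 0.132
down 36.56 [0.5111 0.0264 0.1015] F [-5.4  1.4 14.3] w 0.132
side 609 [0.5117 0.0277] [167.3 115.8] 157.8 z [0.1195 0.1322 0.1364] or [0.436 0.059 0.134]
```

It touched at TCP z 0.1015, about 2.5 mm above expected, with a push along the tote's −x. It is probably on an edge, so I'll lift slightly and try small shifts.

```bash
python3 - <<'E'
from h import *
G=np.array([.5110,.0263]); a=r(-22.2); X=np.array([np.cos(a),np.sin(a)]); Y=np.array([-X[1],X[0]])
for dx,dy in [(-.002,0),(0,.002),(0,-.002),(.002,0)]:
    P=G+dx*X+dy*Y
    bot.servo_line([*bot.current_eef_pos()[:2],.106],speed=.08); bot.servo_line([*P,.106],speed=.05)
    z=.104
    while z>.0965:
        bot.servo_line([*P,z],speed=.05); f=bot.current_contact_force()
        if f[2]>10: break
        z-=.0015
    print(dx,dy,"z",round(z,4)); st("")
    print(" M",np.round(bot.current_ft_torque(),2))
    if bot.current_eef_pos()[2]<.0995: break
E
```

```text
-0.002 0 z 0.0995
 38.21 [0.5095 0.0271 0.1013] F [-6.5  0.5 19.1] w 0.134
 M [-0.04  1.11  0.01]
0 0.002 z 0.0995
 39.71 [0.5121 0.0282 0.1012] F [-6.9 -0.2 20.5] w 0.137
 M [-0.06  1.08 -0.05]
0 -0.002 z 0.0995
 41.21 [0.5106 0.0245 0.1012] F [-7.8  0.2 19.8] w 0.136
 M [-0.03  1.1   0.  ]
0.002 0 z 0.0995
 42.71 [0.5132 0.0255 0.1012] F [-6.4  0.4 18.5] w 0.134
 M [-0.09  1.06  0.07]
```

The height is the same at all four offsets (0.1012), so it is standing on the ledges rather than on an edge. I'll centre it, release, and check level and height.

```bash
python3 - <<'E'
from h import *
G=np.array([.5112,.0265])
bot.servo_line([*bot.current_eef_pos()[:2],.104],speed=.08); bot.servo_line([*G,.104],speed=.05); bot.servo_line([*G,.1005],speed=.04); st("set")
bot.gripper_to(.25); st("open"); bot.servo_line([*G,.20],speed=.2)
bot.move_to([.40,.02,.34],ori(r(-22.2))); bot.hold(.2); st("away")
rims(G,.118,.145,tag="_fin",col=True)
for n in("side","wrist"):
    z=np.load(f"pics/{n}_fin.npz"); w=cloud(z["p"],z["d"],z["mtx"],z["view"]); m=masks(z["p"]); 
    k=np.isfinite(w).all(-1)&(np.hypot(w[...,0]-G[0],w[...,1]-G[1])<.12)&(w[...,2]>.122)&(w[...,2]<.145)
    l=(w[k][:,:2]-G)@np.array([[np.cos(r(-22.2)),-np.sin(r(-22.2))],[np.sin(r(-22.2)),np.cos(r(-22.2))]]); h=w[k][:,2]
    for nm,s in dict(xp=l[:,0]>.078,xm=l[:,0]<-.078,yp=l[:,1]>.052,ym=l[:,1]<-.052).items(): print(n,nm,s.sum(),np.percentile(h[s],[50,90]).round(4) if s.sum() else 0)
s=cv2.imread("pics/side_fin.png")[80:300,200:440]; cv2.imwrite("pics/fin.png",np.hstack([cv2.resize(s,(436,400),interpolation=2),cv2.resize(cv2.imread("pics/wrist_fin.png"),(360,400))]))
E
```

```text
set 43.46 [0.5116 0.0266 0.1011] F [-3.4  0.2  8. ] w 0.136
open 43.86 [0.5112 0.0265 0.1004] F [-0.1 -0.1  0.5] w 0.247
away 45.46 [0.4001 0.02   0.3385] F [ 0.6 -0.6  0.5] w 0.248
top 164 [0.5872 0.0062] [124.1  49.4] 92.55 z [0.1208 0.1315 0.1392] or 0
side 1070 [0.5109 0.0272] [167.1 118.7] 158.11 z [0.1198 0.1303 0.1364] or [0.436 0.058 0.135]
wrist 3287 [0.5103 0.0275] [166.5 114. ] 157.84 z [0.1193 0.1275 0.1346] or [0.424 0.023 0.13 ]
side xp 56 [0.1346 0.1363]
side xm 99 [0.1349 0.1368]
side yp 205 [0.1345 0.1365]
side ym 78 [0.1343 0.1363]
wrist xp 295 [0.1337 0.1347]
wrist xm 594 [0.1338 0.1348]
wrist yp 881 [0.1338 0.1348]
wrist ym 559 [0.1339 0.1348]
```

View pics/fin.png

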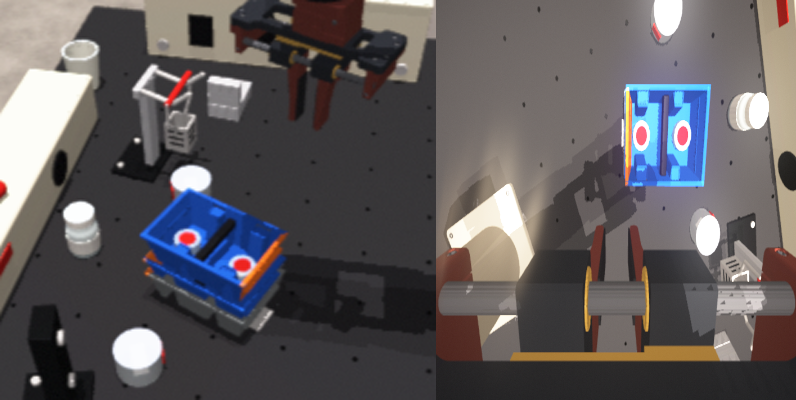

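Level to within 0.5 mm, but the rim reads 0.134 where 0.131 is expected. I'll check the saved nest pictures to see where the 3 mm comes from.

```bash
python3 - <<'E'
from h import *
def edge(f,c,yaw,z0,z1):
    z=np.load(f"pics/{f}.npz"); w=cloud(z["p"],z["d"],z["mtx"],z["view"]); R=np.array([[np.cos(yaw),-np.sin(yaw)],[np.sin(yaw),np.cos(yaw)]])
    k=np.isfinite(w).all(-1)&(np.hypot(w[...,0]-c[0],w[...,1]-c[1])<.12)&(w[...,2]>z0)&(w[...,2]<z1)
    l=(w[k][:,:2]-c)@R; h=w[k][:,2]; o=[]
    for s in (l[:,0]>.077,l[:,0]<-.077,l[:,1]>.051,l[:,1]<-.051): o+= [(int(s.sum()),*np.percentile(h[s],[50,90]).round(4))] if s.sum()>5 else [0]
    print(f,o)
G=np.array([.5118,.0272]);g=r(-22.2)
edge("side_hung",G,g,.045,.07)   # grey alone 56
edge("side_L",np.array([.374,.3188]),r(53.2),.045,.07)
for f in("side_nest","side_L","top_nest","side_hovL"): edge(f,G,g,.076,.095)
edge("side_set",G,g,.122,.145); edge("side_fin",G,g,.122,.145)
for f in ("side_fin","wrist_fin"): edge(f,G,g,.07,.1)
E
```

```text
side_hung [(71, np.float64(0.0564), np.float64(0.058)), (111, np.float64(0.0566), np.float64(0.0585)), (171, np.float64(0.0564), np.float64(0.0584)), (126, np.float64(0.056), np.float64(0.0583))]
side_L [(203, np.float64(0.0564), np.float64(0.0585)), (149, np.float64(0.0565), np.float64(0.0586)), (283, np.float64(0.0568), np.float64(0.0584)), (222, np.float64(0.0564), np.float64(0.0582))]
side_nest [(83, np.float64(0.0841), np.float64(0.0859)), (32, np.float64(0.0844), np.float64(0.0862)), (169, np.float64(0.0841), np.float64(0.0861)), (122, np.float64(0.0841), np.float64(0.0859))]
side_L [(81, np.float64(0.0838), np.float64(0.0863)), (33, np.float64(0.0844), np.float64(0.0862)), (173, np.float64(0.0841), np.float64(0.0859)), (113, np.float64(0.0836), np.float64(0.0856))]
top_nest [(82, np.float64(0.0836), np.float64(0.0884)), (45, np.float64(0.0846), np.float64(0.0896)), (63, np.float64(0.0838), np.float64(0.0873)), (102, np.float64(0.0843), np.float64(0.0891))]
side_hovL [(35, np.float64(0.0841), np.float64(0.0854)), (110, np.float64(0.0842), np.float64(0.0864)), (174, np.float64(0.0839), np.float64(0.086)), (34, np.float64(0.0843), np.float64(0.0863))]
side_set [(56, np.float64(0.1347), np.float64(0.1368)), (118, np.float64(0.1345), np.float64(0.1363)), (201, np.float64(0.1342), np.float64(0.1362)), (21, np.float64(0.1346), np.float64(0.136))]
side_fin [(74, np.float64(0.1344), np.float64(0.1365)), (118, np.float64(0.1349), np.float64(0.1367)), (207, np.float64(0.1344), np.float64(0.1365)), (135, np.float64(0.1342), np.float64(0.1363))]
side_fin [(14, np.float64(0.0834), np.float64(0.0865)), (107, np.float64(0.084), np.float64(0.0861)), (179, np.float64(0.0835), np.float64(0.0861)), (12, np.float64(0.0833), np.float64(0.0857))]
wrist_fin [0, (162, np.float64(0.0831), np.float64(0.0842)), (18, np.float64(0.0833), np.float64(0.0842)), (8, np.float64(0.0835), np.float64(0.0841))]
```

The nest is fully down, but the top tote stands about 2.5 mm high, evenly all round. I'll look at the ledges' shape in the earlier pictures to find out why.

```bash
python3 - <<'E'
from h import *
def hm(fs,c,yaw):
    R=np.array([[np.cos(yaw),-np.sin(yaw)],[np.sin(yaw),np.cos(yaw)]]); A=np.full((60,86),np.nan)
    for f in fs:
        z=np.load(f"pics/{f}.npz"); w=cloud(z["p"],z["d"],z["mtx"],z["view"]).reshape(-1,3); w=w[np.isfinite(w).all(1)]
        l=(w[:,:2]-c)@R; i=((l[:,1]+.06)/.002).astype(int); j=((l[:,0]+.086)/.002).astype(int)
        ok=(abs(l[:,1])<.06)&(abs(l[:,0])<.086)&(w[:,2]<.07)
        for a,b,h in zip(i[ok],j[ok],w[ok,2]):
            if a<60 and b<86: A[a,b]=h if np.isnan(A[a,b]) else max(A[a,b],h)
    return A
E=hm(["wE","w_E2"],np.array([.3663,-.2768]),r(-113.0)); Gm=hm(["w_E2"],np.array([.5105,.0276]),r(-22.2))
for n,A in(("E",E),("G",Gm)):
    print(n); B=np.round(A*1000)
    for row in B[2:58:2][::-1]: print("".join("  ." if np.isnan(v) else "%3d"%v for v in row[2:84:2]))
def col(A): return cv2.resize(cv2.applyColorMap(np.uint8(np.clip(np.nan_to_num(A),0,.06)/.06*255),cv2.COLORMAP_JET)[::-1],(390,270),interpolation=0)
E
```

```text
E
 56 57 57 58 57 56 57 56 57 58 58 57 57 56 57 56 57 58 57 57 57 57 57 57 57 57 56 57 56 58 57 56 56 57 56 57 57 58 57 56 57
 56 56 43 43 47 43 42 48 49 41 50 49 48 49 48 48 49 49 50 51 50 48 48 49 48 47 50 47 49 49 49 49 48 49 50 48 46 46 47 54 56
 56 56 40 27 30 27 24 27 28 26 26 27 49 49 49 49 50 25 24 47 47 47 23 25 24 31 23 21 30 46 49 48 50 49 48 48 29 31 32 58 57
 57 57 41 21  9 10  8  7 11  7  8 10 50 49 49 48 48 17  8 47 46 47  6  6  6  4  4  6  5 21 48 49 49 48 49 49  .  8 32 53 57
 57 55 42 22  4  2  4  3  5  3  3  3 48 51 49 50 51  4  4 47 46 47  2  1  3  5  3  5  3 21 49 50 51 49 50  .  .  8 35 54 57
 57 57 42 22  4  4  2  4  4  3  4  2 40 50 50 50 51  3  3 47 47 46  3  3  3  4  4  4  4  9 49 50 46 50 51  .  .  9 36 51 58
 57 57 42 16  3  4  4  5  4  4  3  4 27 31 32 27 29  2  1 47 46 46  4  3  3  4  5  3  4  3 29 30 26 24 31  .  3  8 35 54 57
 57 56 38 23  3  3  4  3  3  4  4  3  4  9  6  6 10  3  4 47 46 48  3  4  3  4  3  4  4  4  2 12  4  5  4  2  4 12 35 53 57
 56 57 40 20  4  4  4  4  4  3  3  4  3  5  4  4  3  3  4 46 47 48  4  3  3  4  4  4  4  3  5  5  3  3  3 
[... 5147 characters left out ...]
51 51 50  .  .  .  .  .  .  .  .  .  .  .  .  . 51 51 51 52 52 50  .  . 34 51 57
 56 56 42  .  .  .  .  .  .  .  .  . 49 48 48 49 48  .  .  .  .  .  .  .  .  .  .  .  .  . 47 49 48 47 49 48  .  .  . 50 56
 57 56 -1  3  5  7  8  6  7  2  4  1 50 49 48 49 47  5  0  3  5  6  1  4  5  1  8  5  1  4 47 49 49 48 47 47  5  6 -1 49 56
 55 55 26 26 23 25 27 23 24 26 28 24 48 50 48 47 49 23 24 26 23 25 25 27 28 26 22 28 26 47 47 48 49 49 48 48 22 25 22 52 56
 55 56 55 55 56 58 57 56 57 57 57 56 56  1 56 56 56 56 57 56 56 56 56 57 56 58 57 57 56 57 57  0 55 56 55 56 57 56 56 56 56
 55 57 57 57 55 55 55 57 55 56 57 55 56 57 56 57 56 55 56 56 56 56 56 57 57 56 56 56 56 56 57 57 57 55 56 56 55 56 56 56 56
```

The height map explains it. Each ledge (48 mm) has a raised inner lip about 2.5–3 mm high at |y|≈34 mm, and the tote seems to be sitting on those lips. I'll zoom in on the shell and underside detail.

```bash
python3 - <<'E'
from h import *
a=cv2.imread("pics/wE.png")[110:215,245:385]; b=cv2.imread("pics/side_hovL.png")[175:265,270:370]; c=cv2.imread("pics/side_fin.png")[180:275,270:370]; d=cv2.imread("pics/w_E2.png")[140:260,310:560]
R=lambda x:cv2.resize(x,(400,300),interpolation=cv2.INTER_CUBIC)
cv2.imwrite("pics/zoom.png",np.vstack([np.hstack([R(a),R(b)]),np.hstack([R(c),R(d)])]))
# y-profile of ledges in tote frame, fine, both totes
for f,cc,yaw in(("wE",(.3663,-.2768),-113.0),("w_E2",(.5105,.0276),-22.2),("w_E2",(.3662,-.2769),-113.0)):
    z=np.load(f"pics/{f}.npz"); w=cloud(z["p"],z["d"],z["mtx"],z["view"]).reshape(-1,3); w=w[np.isfinite(w).all(1)]; t=r(yaw)
    l=(w[:,:2]-cc)@np.array([[np.cos(t),-np.sin(t)],[np.sin(t),np.cos(t)]])
    for x0,x1 in((-.032,-.021),(.042,.054)):
        for s in(1,-1):
            o=[]
            for y in np.arange(.028,.056,.002):
                k=(l[:,0]>x0)&(l[:,0]<x1)&(s*l[:,1]>y)&(s*l[:,1]<=y+.002)&(w[:,2]>.04)&(w[:,2]<.07); o.append(round(float(np.median(w[k,2])*1000),1) if k.sum()>2 else 0)
            print(f,x0,s,o)
E
```

```text
wE -0.032 1 [0, 0, 49.6, 50.4, 49.1, 47.9, 47.5, 47.4, 48.1, 47.6, 47.4, 55.9, 55.7, 55.5]
wE -0.032 -1 [0, 41.5, 48.9, 49.9, 48.2, 47.8, 48.6, 47.9, 48.2, 48.0, 47.9, 54.4, 55.4, 55.5]
wE 0.042 1 [0, 0, 46.1, 50.9, 47.9, 48.1, 47.8, 47.7, 47.6, 47.7, 48.6, 47.5, 55.6, 55.7]
wE 0.042 -1 [0, 43.1, 49.0, 50.1, 50.0, 47.5, 48.5, 48.1, 48.0, 48.1, 48.3, 49.1, 56.3, 55.9]
w_E2 -0.032 1 [0, 41.4, 46.3, 49.9, 48.8, 47.7, 47.9, 47.8, 47.5, 47.5, 47.8, 53.1, 55.0, 55.3]
w_E2 -0.032 -1 [0, 0, 50.3, 49.3, 48.4, 47.5, 48.0, 48.0, 47.8, 48.3, 0, 55.8, 56.0, 55.7]
w_E2 0.042 1 [0, 42.3, 46.3, 49.9, 48.6, 47.8, 48.0, 47.1, 47.4, 47.7, 47.7, 52.6, 55.3, 55.8]
w_E2 0.042 -1 [0, 0, 50.1, 50.0, 47.8, 47.7, 47.3, 47.7, 48.0, 48.2, 0, 55.4, 55.9, 55.6]
w_E2 -0.032 1 [0, 0, 48.6, 50.2, 48.4, 47.3, 48.1, 47.5, 47.9, 47.6, 48.1, 55.7, 55.5, 56.0]
w_E2 -0.032 -1 [0, 41.1, 47.6, 50.7, 48.9, 48.0, 47.8, 0, 0, 0, 0, 0, 0, 0]
w_E2 0.042 1 [0, 0, 47.0, 50.3, 48.3, 47.6, 48.0, 47.9, 47.9, 47.9, 47.9, 55.1, 56.2, 56.0]
w_E2 0.042 -1 [0, 42.0, 48.2, 50.6, 48.5, 48.0, 47.8, 48.5, 47.8, 47.8, 48.0, 53.1, 56.1, 56.5]
```

View pics/zoom.png

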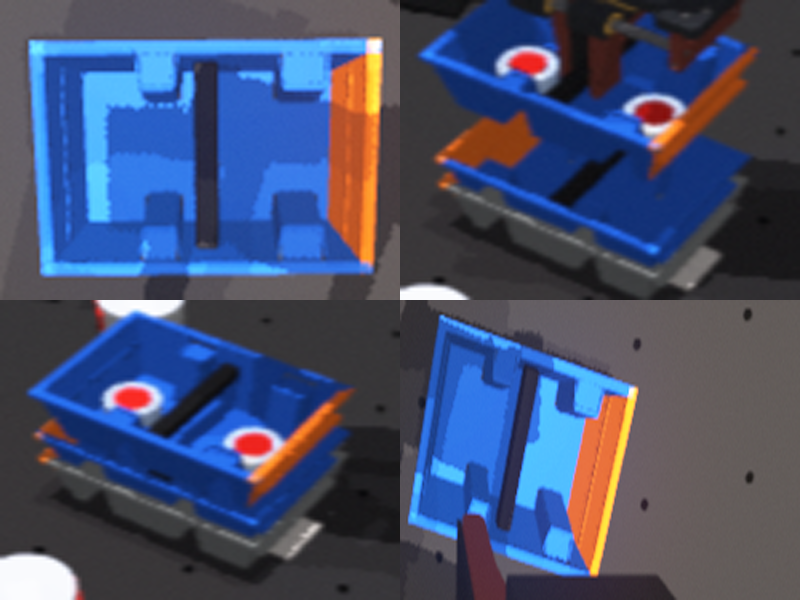

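The zoom confirms lips on the inner edges of all four ledges (|y| 32–37 mm, top about 50.5). The tote should drop 2.5 mm once its underside clears them. I'll re-grip and drag it under light pressure while watching for the drop.

```bash
python3 - <<'E'
from h import *
G=np.array([.5112,.0265]); a=r(-22.2); X=np.array([np.cos(a),np.sin(a)]); Y=np.array([-X[1],X[0]])
bot.move_to([*G,.15],ori(a)); bot.servo_line([*G,.1005],speed=.15); bot.gripper_to(0); st("regrip")
bot.servo_line([*G,.0995],speed=.05); st("press")
found=False
for dx,dy in [(0,.002),(0,.0045),(0,0),(0,-.0025),(0,-.0045),(0,0),(.0025,0),(.005,0),(0,0),(-.0025,0),(-.005,0)]:
    P=G+dx*X+dy*Y; bot.servo_line([*P,.0995],speed=.03); e=np.array(bot.current_eef_pos()); f=np.array(bot.current_contact_force()); d=e[:2]-G
    print(dx,dy,"loc",(d@X).round(4),(d@Y).round(4),"z",e[2].round(4),"F",(f[:2]@X).round(1),(f[:2]@Y).round(1),f[2].round(1),"t",round(bot.current_time_s(),1))
    if e[2]<.1002 and f[2]<7: found=True;break
print(found,np.round(bot.current_ft_torque(),2))
E
```

```text
regrip 47.3 [0.5122 0.0265 0.1018] F [-0.5 -0.4  7.5] w 0.135
press 47.55 [0.5122 0.0266 0.1016] F [-4.9  0.1 18.2] w 0.13
0 0.002 loc 0.001 0.0016 z 0.1016 F -3.3 -6.1 19.4 t 47.8
0 0.0045 loc 0.0011 0.0039 z 0.1016 F -1.9 -8.1 18.2 t 48.0
0 0 loc 0.0018 0.0013 z 0.1016 F -2.1 2.4 14.6 t 48.4
0 -0.0025 loc 0.0021 -0.0008 z 0.1017 F -1.8 5.2 12.8 t 48.6
0 -0.0045 loc 0.0023 -0.0027 z 0.1017 F -1.1 5.7 12.4 t 48.9
0 0 loc 0.002 0.0002 z 0.1016 F 0.1 -4.5 16.2 t 49.1
0.0025 0 loc 0.0021 0.0001 z 0.1015 F -8.7 -0.7 22.2 t 49.4
0.005 0 loc 0.0037 0.0 z 0.1015 F -11.5 -1.4 25.7 t 49.6
0 0 loc 0.0022 0.0007 z 0.1016 F 1.5 -1.5 13.4 t 50.0
-0.0025 0 loc 0.0006 0.001 z 0.1017 F 3.8 -0.7 9.9 t 50.2
-0.005 0 loc -0.0016 0.0012 z 0.1017 F 4.9 0.5 9.5 t 50.5
False [-0.36 -0.64 -0.03]
```

No drop along either axis, with the tote sliding freely at the same height. One last quick diagonal sweep, then I'll centre it on the nest (lifted, not dragged) and release, leaving time to spare.

```bash
python3 - <<'E'
from h import *
G=np.array([.5112,.0265]); a=r(-22.2); X=np.array([np.cos(a),np.sin(a)]); Y=np.array([-X[1],X[0]]); C=G+.00195*X+.00086*Y
found=False
for dx,dy in [(-.003,-.003),(0,-.003),(.004,-.003),(.004,0),(.004,.003),(0,.003),(-.003,.003)]:
    P=C+dx*X+dy*Y; bot.servo_line([*P,.0995],speed=.04); e=np.array(bot.current_eef_pos()); fz=bot.current_contact_force()[2]; d=e[:2]-C
    print("loc",(d@X).round(4),(d@Y).round(4),"z",e[2].round(4),fz.round(1))
    if e[2]<.1002 and fz<7: found=True;break
print(found)
if not found:
    bot.servo_line([*bot.current_eef_pos()[:2],.1055],speed=.06); bot.servo_line([*C,.1055],speed=.05); st("c")
    bot.servo_line([*C,.1012],speed=.04)
st("set"); bot.gripper_to(.25); bot.servo_line([*C,.19],speed=.25); st("clear")
bot.move_to([.40,.02,.34],ori(a)); bot.hold(.1); st("away")
rims(G,.122,.145,tag="_fin2",cams=("side","wrist"))
rims((.5118,.0275),.076,.095,tag="_fin3",cams=("side",))
E
```

```text
loc -0.0014 -0.0017 z 0.1016 15.0
loc -0.0 -0.0021 z 0.1015 20.4
loc 0.0033 -0.0024 z 0.1015 23.1
loc 0.0038 -0.0004 z 0.1015 22.1
loc 0.0043 0.0023 z 0.1015 21.1
loc 0.0021 0.0034 z 0.1016 13.5
loc -0.0001 0.0039 z 0.1017 9.6
False
c 52.73 [0.5126 0.0264 0.105 ] F [ 0.6  0.8 -3.7] w 0.132
set 52.99 [0.5137 0.0265 0.1016] F [-2.1 -0.6  5. ] w 0.134
clear 53.9 [0.5134 0.0266 0.1904] F [-0.6  0.7  0.6] w 0.249
away 54.77 [0.4001 0.02   0.3383] F [-0.8 -0.4  0.6] w 0.253
side 1097 [0.5137 0.028 ] [166.5 117.5] 157.99 z [0.1232 0.1312 0.1365] or [0.438 0.056 0.134]
wrist 5980 [0.5124 0.0278] [166.7 113.5] 157.79 z [0.1229 0.1305 0.1349] or [0.423 0.019 0.133]
side 882 [0.511  0.0285] [166.3 116.1] 157.71 z [0.0792 0.0838 0.0936] or [0.577 0.049 0.084]
```

```bash
python3 - <<'E'
from h import *
for f in("side_hung","side_fin3"):
    z=np.load(f"pics/{f}.npz"); w=cloud(z["p"],z["d"],z["mtx"],z["view"]); k=masks(z["p"])["red"]&(np.hypot(w[...,0]-.622,w[...,1]+.236)<.08)&(w[...,2]>.12); print(f,rect(w[k])[0].round(4),np.percentile(w[k][:,2],[5,50,95]).round(4))
bot.finish_job(); print(bot.current_time_s())
E
```

```text
side_hung [ 0.6227 -0.2347] [0.1725 0.1772 0.1795]
side_fin3 [ 0.6223 -0.2355] [0.1725 0.1773 0.1793]
the job is handed in; nothing more can be done
the job is handed in; nothing more can be done
```

I did all three steps in the order asked and handed the job in at about 55 s. One check disagreed: the loaded tote stands about 2.5 mm higher than the 48 mm you gave.

- **Basket:** it hangs by its red bar on both prongs, level, with the bar centre at about 172 mm. Its position was unchanged in the last picture.
- **Empty tote:** it is nested in the grey tote with the orange ends together. Its rim was about 27.5 mm above the grey rim (27 expected). It was still at that height after the loaded tote was set on it.
- **Loaded tote:** it stands on the empty one turned half a turn, with its orange end opposite. It was level to about 0.5 mm when first set down (not re-measured edge by edge after the last re-set). In the last picture it was centred to about 3 mm and its yaw was within 0.5°.
- **Check that disagreed:** the loaded tote's underside is about 50.5 mm above the empty one's. The depth pictures show a lip about 2.5 mm high on the inner edge of each ledge, and the tote appears to rest on those lips. Shifting it about ±3–4 mm under light pressure, in both directions and diagonally, found no spot where it dropped lower.

The highest force reading I saw was about 26 N, during those shifts. I didn't re-measure the other objects, but nothing I did should have touched them.

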